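# Fasten the key box with its keeper bar and wing nut

## Task

Fasten the lid of the low steel key box: first push the keeper bar by its post with a fingertip, swinging it round until its notch is fully home about the stud, and then spin the loose wing nut clockwise with repeated fingertip strokes against its wings until it is screwed fully home on the bar. Only push with the fingertips or the outside of the fingers: never take the post or the wing nut between the fingers. Leave the other things where they are and finish clear of everything.

Things in the scene. Friction and masses are not known exactly. Their poses are not given: they have to be found in the camera images.
- box: Low grey steel key box bolted to the ledge, 170 (x) by 240 (y) mm; dark lid 178 by 248 mm, its flat top at z = 54 mm. Origin at the centre of its underside, z up. In its frame the stud (upright threaded rod, 10 mm diameter, top at z = 90 mm) is at x = 25, y = -60 mm and the keeper bar's upright pivot at x = 25, y = 50 mm (rivet top z = 64 mm).
- bar (a joint): Keeper bar: flat steel bar over the lid, 34 mm wide, 6 mm thick (top at z = 61 mm of the box), 130 mm long from its pivot. Rad: 0 closed (a stop; notch in its +x edge about the stud), growing clockwise seen from above as it opens to the box's -x; at value a it points from the pivot along (-sin a, -cos a) in box x, y. Starts at 0.8 to 1.1, takes about 1 N at the post, stays where left.
- post (a point): Centre of the top of the keeper bar's round upright finger post: 12 mm diameter, 25 mm tall above the bar (top at z = 86 mm of the box), on the bar's centre line 66 mm from the pivot. With the bar closed it stands 44 mm from the stud's axis, on its +y side, leaving little room for a finger between it and the wings.
- nut (a joint): Turn of the wing nut on the stud, rad: 0 is fully home on the bar (a stop), growing counter-clockwise seen from above as it unscrews, so turn it clockwise. Starts 7 to 10 rad open, rises 0.8 mm per rad, turns easily (about 1 N at the wings), stays where left. At value a its wings point along +(cos a, sin a) and -(cos a, sin a) in the box's x, y.
- nut_mid (a point): Centre of the brass wing nut's underside, on the stud's axis, at z = 61 mm of the box plus 0.8 mm per rad of nut; x axis along the wings, turning with the nut, z up. Hub 26 mm diameter at the foot, 18 to 20 mm above, 14 mm tall. Two wings, 5 mm thick, reach 35 mm from the axis; from 15 to 35 mm out they span 8 to 28 mm above this point.
- padlock: Bystander: steel padlock, 40 by 22 by 60 mm, standing on the lid's +x, +y corner. Origin at the centre of its underside.
- keys: Bystander: two aluminium keys on a split ring, 75 by 65 mm, 4 mm thick, lying on the ledge before the box. Origin at the ring's centre, underside.
- torch: Bystander: green plastic torch, 137 mm long, 46 mm thick, lying along its x axis beside the box on its -y side. Origin under its middle.
- mug: Bystander: brown ceramic mug, 80 mm wide, 92 mm tall, beside the box on its +y side. Origin at the centre of its underside.
- driver: Bystander: screwdriver lying at the right. Origin under its middle.
- tin: Bystander: closed tin, 68 mm wide, 85 mm tall, at the right. Origin at the centre of its underside.
- pot: Bystander: small terracotta flower pot, 104 mm wide, 88 mm tall, at the left. Origin at the centre of its underside.

How it is judged (in metres and radians):
On the way, in this order (a step that is already met when the one before it is completed fails the run):
1. the keeper bar is swung shut, its notch about the stud (value of joint bar below 0.06 rad), for 0.2 s.
2. the wing nut is screwed home on the bar (value of joint nut below 0.3 rad and value of joint bar below 0.06 rad), for 0.2 s.
At the end, for the whole second after the job is handed in: The keeper bar is within 0.06 rad of closed and the wing nut within 0.3 rad of its stop (0.24 mm), at rest, and no bystander has moved more than 20 mm (all of step 2 and velocity of joint nut between -0.05 and 0.05 rad/s and distance of each of padlock, keys, torch, mug, driver, tin, pot from where it was at the start of the episode below 0.02 m); the robot touches nothing.
It fails at once if the wing nut is run down before the bar is under it (value of joint nut below 3 rad and value of joint bar above 0.15 rad).
It fails at once if the wing nut is taken between the fingers (the grasp point lies in its wings' plane with the fingertips below their tops) (z of the grasp point in the frame of nut_mid below 0.036 m and y of the grasp point in the frame of nut_mid between -0.006 and 0.006 m and x of the grasp point in the frame of nut_mid between -0.035 and 0.035 m).
It fails at once if the post is taken between the fingers (the grasp point lies over it with the fingertips below its top) (horizontal distance between the grasp point and post below 0.006 m and z of the grasp point in the frame of post below 0.008 m).
It fails at once if another thing is moved, lifted or knocked over (distance of any of padlock, keys, torch, mug, driver, tin, pot from where it was at the start of the episode above 0.02 m).
It also fails if it takes over 67 s, if anything falls off the work surface, if the arm or the gripper's body presses on something with over 40 N, if the wrist force passes 120 N, or if a joint passes its speed limit or range.

## Robot

A 6-joint arm with a two-finger parallel gripper is mounted at the origin on the work surface. World frame = base frame: x ahead of the robot, y to its left, z up, the work surface at z = 0. Lengths are in mm, angles in rad, forces in N, time in s.
With the tool pointing down it reaches from about 275 to 875 mm from the base axis. Payload 12.5 kg.
Tool frame: the origin (TCP) lies between the finger pads; the fingertips stand 22 mm ahead of it and the grasp point (between the pads) lies 3 mm ahead of it (bot.nose_length is the distance from the TCP to the fingertips, in mm); x points along the fingers, y is the direction in which the jaws open and shut, and the axes are right-handed (so a half turn about x gives the same grasp; the last joint's range is limited). The gripper opens to 85 mm and grips with 20 to 120 N. Pads are 22 mm wide; open, the fingers measure 114 mm over their backs; the gripper's body (76 mm by 85 mm) begins 54 mm behind the grasp point. The pads swing forward as they close: fully open they stand 13 mm farther back than shut.
Start: joints at [-1.284, 0.351, 1.652, -0, 1.139, -0.085], TCP at [199.829, -512.399, 253.29] pointing down, gripper open.
Joint ranges: [-2.75, 2.75], [-0.79, 2.1], [0.01, 2.65], [-1.57, 4.71], [0.07, 3.14], [-2.87, 2.87]. Speed limits (rad/s): [2.22, 2.22, 2.79, 3.14, 3.14, 3.14].

## Interface

Orientations are given as a rotation vector (axis times angle).
In Python, from cell import bot gives the robot as it stands. Calls block until the motion is done:
- bot.goto(position, orientation): joint-space move of the TCP to a pose.
- bot.servo_line(position, rate=150, rotation=None, until_force=None): straight line of the TCP; rotation=None keeps the orientation; rate is the mean speed in mm/s. With until_force (N) it stops when the force on the tool has changed by that much, and returns True; else False.
- bot.move_j(angles): joint-space move.
- bot.open_gripper() and bot.grab(grip_force=None): open the fingers fully, or close them until they stop; grip_force is the grip in N (None keeps the last).
- bot.dwell(seconds).
- bot.solve_ik(position, orientation): joint angles nearest the present ones, or None.
- bot.read_camera(name): name is "scene" or "top" or "wrist"; returns a dict with "frame" (480x640x3 uint8, red, green, blue), "depth" (480x640 float32, mm along the optical axis (not along the pixel's ray), 0 where there is no reading), "fovy" (degrees; the focal length in pixels is half the picture's height over the tangent of half this angle, whatever the lens; pixels are square), "cx", "cy" (the principal point, pixels), "k1" (the pictures are not rectified: a ray, as slopes to the right and down, at radius r is drawn at 1 + k1 r^2 times it, then the intrinsics apply), "R" (3x3) and "t" (3): a world point X has camera coordinates R X + t. Camera axes: x right, y down, z forward; pixel columns grow to the right and rows downward; lengths in mm; the calibration is good to about 2 mm. A picture is of the moment at which its call begins.
A pose or a line that the arm cannot do raises bot.PlanningError and nothing moves.
- bot.close_job(): hands the job in, once; it reports no verdict.
Readings, each from a call of its own:
- bot.read_t(): time.
- bot.read_joints(): joint angles.
- bot.read_dq(): joint speeds.
- bot.read_joint_torque(): joint torques, N m.
- bot.read_eef_pos(): TCP position.
- bot.read_tool_rot(): TCP orientation.
- bot.read_force(): force on the tool from outside, world axes, zero at the start.
- bot.read_ft_torque(): the same for the moment, N m.
- bot.read_grip_width(): opening from 0.0 (shut) to 1.0 (fully open).
Only numpy, scipy, OpenCV 4.12 (cv2) and the standard library are available. Lean on these libraries where they do the work, as an engineer would, in place of code of your own. Each camera call takes 0.05 s, during which the arm holds its last target.

## Working session

There is one attempt and no reset: what is moved stays moved. The work goes in short steps, each a Python script; the robot and the scene stay as the last script left them, time stands still between calls to the robot, and variables do not carry over. Pictures are saved under pics/ and viewed, and the job is handed in when it is done.

```bash
ls; mkdir -p pics; python3 - <<'E'
from cell import bot
import cv2,pickle
for n in ["scene","top","wrist"]:
    d=bot.read_camera(n); pickle.dump(d,open(f"pics/{n}0.pkl","wb"))
    cv2.imwrite(f"pics/{n}0.png",d["frame"][:,:,::-1])
    print(n,d["fovy"],d["cx"],d["cy"],d["k1"],d["t"])
print(bot.read_t(),bot.read_tool_rot(),bot.nose_length)
E
```

```text
pics
scene 53.80580833552883 320.5463143109338 243.98712213285643 -0.11491521604911409 [ 418.71529244 -106.39423489 1266.59557307]
top 51.75444406001504 315.62051415974446 242.80747811256015 0.01656281583105208 [  10.5646267   557.98191938 1029.35558685]
wrist 70.2227268103741 317.384345650312 238.6710569667347 -0.05208602529310095 [-549.72599244  -37.60346859  379.83254684]
0.15 [ 2.01856391  0.38052675 -2.01871622] 22.0
```

View pics/top0.png

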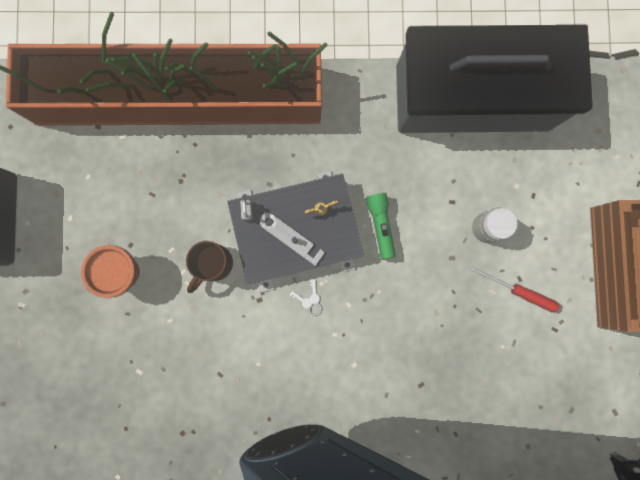

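View pics/scene0.png

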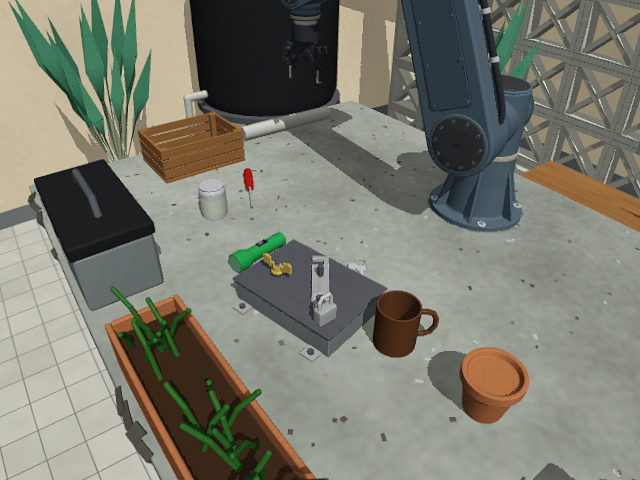

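View pics/wrist0.png

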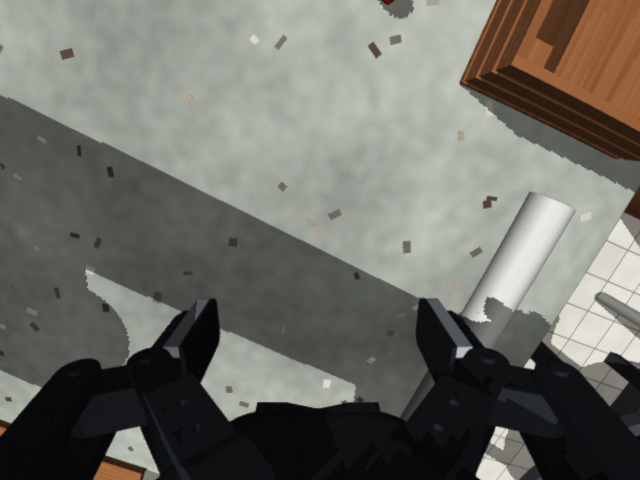

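The top view shows the box at about (297,228), bar running from its pivot (266,219) to (320,258), the wing nut at (321,209), and mug, torch and keys round it. I'll enlarge.

```bash
cat > h.py <<'E'
import numpy as np, cv2, pickle
def K(d):
    f=240/np.tan(np.radians(d["fovy"]/2)); return f
def ray(d,u,v):
    f=K(d); a=np.array([(u-d["cx"])/f,(v-d["cy"])/f]); s=a.copy()
    for _ in range(20): s=a/(1+d["k1"]*(s@s))
    return np.array([s[0],s[1],1.])
def onplane(d,u,v,z):
    R=np.array(d["R"]);t=np.array(d["t"]).ravel()
    C=-R.T@t; r=R.T@ray(d,u,v); return C+r*(z-C[2])/r[2]
def proj(d,X):
    R=np.array(d["R"]);t=np.array(d["t"]).ravel()
    p=R@np.asarray(X,float)+t; s=p[:2]/p[2]; s=s*(1+d["k1"]*(s@s)); f=K(d)
    return np.array([d["cx"]+f*s[0],d["cy"]+f*s[1]])
def crop(d,x0,y0,x1,y1,k,name):
    im=d["frame"][y0:y1,x0:x1,::-1]
    cv2.imwrite(name,cv2.resize(im,None,fx=k,fy=k,interpolation=cv2.INTER_CUBIC))
E
python3 - <<'E'
from h import *
d=pickle.load(open("pics/top0.pkl","rb"))
crop(d,215,160,415,310,4,"pics/topc.png")
print(-np.array(d["R"]).T@np.array(d["t"]))
for u,v in [(229,199),(344,175),(363,257),(247,283)]:
    print(onplane(d,u,v,54))
E
```

```text
[ 472.73481723   25.74759053 1070.92820116]
[648.77662491 181.40585805  54.        ]
[696.77450983 -57.82908629  54.        ]
[524.89720445 -93.74205584  54.        ]
[474.99317969 144.89493117  54.        ]
```

View pics/topc.png

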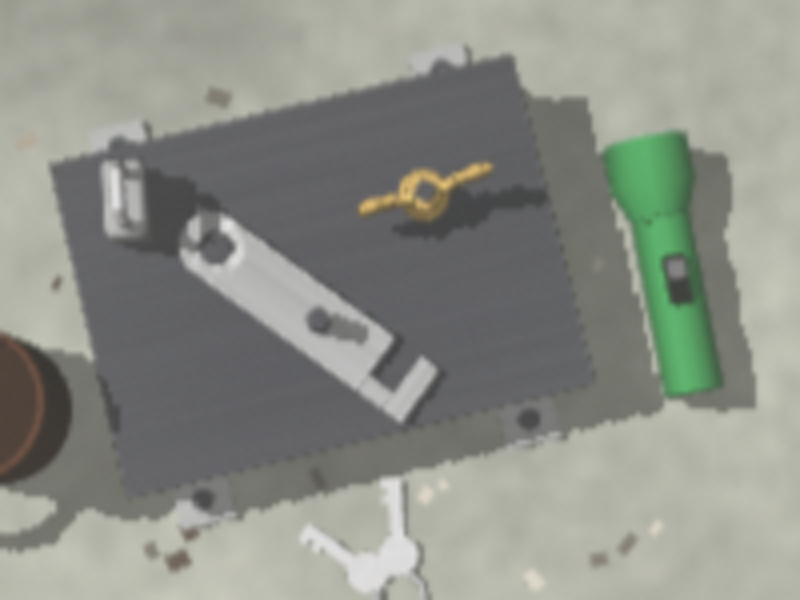

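Lid corners in the crop lie at (50,162), (513,57), (596,382), (124,497); the nut centre at (425,193), its wings from (362,209) to (490,168), and the post at (320,320).

```bash
cat >> h.py <<'E'
def T(pose,p):
    x,y,a=pose;c,s=np.cos(a),np.sin(a); return np.array([x+c*p[0]-s*p[1],y+s*p[0]+c*p[1]])
def Ti(pose,P):
    x,y,a=pose;c,s=np.cos(a),np.sin(a);q=np.array(P)[:2]-[x,y]; return np.array([c*q[0]+s*q[1],-s*q[0]+c*q[1]])
def fitbox(d,pix):
    from scipy.optimize import least_squares
    loc=[(89,124),(89,-124),(-89,-124),(-89,124)]
    W=[onplane(d,*p,54)[:2] for p in pix]
    f=lambda q:np.concatenate([T(q,l)-w for l,w in zip(loc,W)])
    r=least_squares(f,[590,45,0.2]); return r.x,r.fun.round(1)
E
python3 - <<'E'
from h import *
d=pickle.load(open("pics/top0.pkl","rb"))
u=lambda x,y:(215+(x+.5)/4-.5,160+(y+.5)/4-.5)
pose,res=fitbox(d,[u(50,162),u(513,57),u(596,382),u(124,497)])
print(pose,res)
for n,p,z in [("pivot",(214,247),64),("post",(320,318),86),("nut",(425,193),85),("w1",(362,209),90),("w2",(490,168),90),("stud",(427,190),90)]:
    print(n,Ti(pose,onplane(d,*u(*p),z)), onplane(d,*u(*p),z))
E
```

```text
[5.86912884e+02 4.55809721e+01 2.20385761e-01] [ 0.2  0.8  1.7 -0.4 -1.6  0.2 -0.3 -0.6]
pivot [24.66759929 50.48657079] [599.94718208 100.23892081  64.        ]
post [-25.33979858   6.15217656] [560.84107121  46.04491334  86.        ]
nut [ 23.98105875 -59.6806222 ] [623.36046385  -7.4137614   85.        ]
w1 [ 22.66743105 -26.81120472] [614.89315444  24.37348281  90.        ]
w2 [ 28.07143749 -94.02370477] [634.85951569 -40.03201281  90.        ]
stud [ 24.51509672 -60.67811048] [624.09964213  -8.27037968  90.        ]
```

```bash
cat >> h.py <<'E'
from scipy.spatial.transform import Rotation as Ro
def ori(psi):
    c,s=np.cos(psi),np.sin(psi)
    return Ro.from_matrix(np.array([[0,-s,c],[0,c,s],[-1,0,0]])).as_rotvec()
E
python3 - <<'E'
from cell import bot
from h import *
M=Ro.from_rotvec(bot.read_tool_rot()).as_matrix(); print(M.round(2))
w=pickle.load(open("pics/wrist0.pkl","rb"))
R=np.array(w["R"]);C=-R.T@np.array(w["t"]); print("cam in tool",M.T@(C-bot.read_eef_pos()), (M.T@R.T).round(2))
for psi in np.arange(-3.2,3.3,.4):
    s=bot.solve_ik([624,-8,300],ori(psi)); print(round(psi,2), None if s is None else np.round(s,2))
bot.grab(20)
print(bot.read_t(),bot.read_grip_width())
E
```

```text
[[-0.    0.36 -0.93]
 [ 0.   -0.93 -0.36]
 [-1.   -0.   -0.  ]]
cam in tool [-120.47430883    0.33143363  -75.74513351] [[ 0.   -0.29  0.96]
 [ 1.    0.   -0.  ]
 [-0.    0.96  0.29]]
-3.2 [-0.09  0.45  1.39 -0.    1.3   1.54]
-2.8 [-0.09  0.45  1.39  0.    1.3   1.14]
-2.4 [-0.09  0.45  1.39 -0.    1.3   0.74]
-2.0 [-0.09  0.45  1.39 -0.    1.3   0.34]
-1.6 [-0.09  0.45  1.39 -0.    1.3  -0.06]
-1.2 [-0.09  0.45  1.39 -0.    1.3  -0.46]
-0.8 [-0.09  0.45  1.39 -0.    1.3  -0.86]
-0.4 [-0.09  0.45  1.39 -0.    1.3  -1.26]
-0.0 [-0.09  0.45  1.39  0.    1.3  -1.66]
0.4 [-0.09  0.45  1.39 -0.    1.3  -2.06]
0.8 [-0.09  0.45  1.39 -0.    1.3  -2.46]
1.2 [-0.09  0.45  1.39  0.    1.3  -2.86]
1.6 None
2.0 [-0.09  0.45  1.39 -0.    1.3   2.62]
2.4 [-0.09  0.45  1.39 -0.    1.3   2.22]
2.8 [-0.09  0.45  1.39  0.    1.3   1.82]
3.2 [-0.09  0.45  1.39 -0.    1.3   1.42]
0.9167 0.0005424040021337328
```

```bash
python3 - <<'E'
from cell import bot
from h import *
pose=(586.9,45.6,0.2204)
p=T(pose,(-30,-15))
bot.goto([*p,260],ori(0.22))
print(bot.read_t())
d=bot.read_camera("wrist"); pickle.dump(d,open("pics/w1.pkl","wb")); cv2.imwrite("pics/w1.png",d["frame"][:,:,::-1])
for n,q,z in [("stud",(25,-60),90),("pivot",(25,50),64),("post",(25-66*np.sin(.855),50-66*np.cos(.855)),86),("c1",(89,-124),54),("c2",(-89,-124),54),("c3",(-89,124),54),("c4",(89,124),54)]:
    print(n,proj(d,[*T(pose,q),z]).round(1))
E
```

```text
3.225
stud [269.8 280. ]
pivot [383.2 269.1]
post [342.6 226.8]
c1 [218.3 320.3]
c2 [201.8 152. ]
c3 [465.9 151.9]
c4 [445.5 319.6]
```

View pics/w1.png

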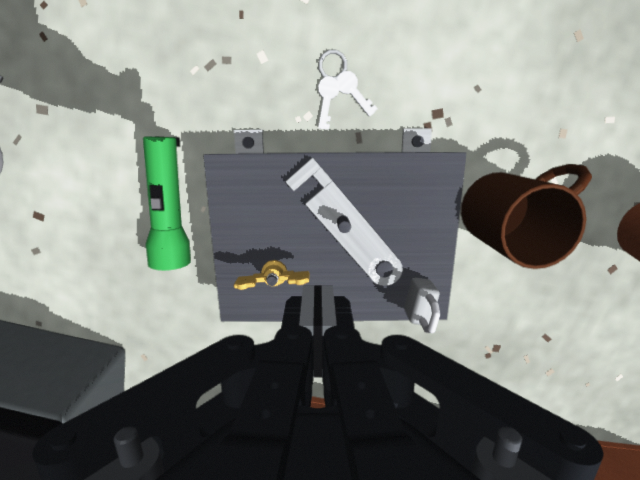

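The wrist view agrees with my model: stud at (271,280) against 270,280 predicted, post at (344,226) against 343,227, lid corners within 2 px. Now I'll push the bar.

```bash
cat > bar.py <<'E'
from cell import bot
from h import *
pose=(587.2,45.0,0.2204)
def P(a,off,r=58):
    u=np.array([-np.sin(a),-np.cos(a)]);o=np.array([-np.cos(a),np.sin(a)])
    return T(pose,np.array([25,50])+r*u+off*o), pose[2]-a
p,psi=P(.86,32); bot.goto([*p,140],ori(psi))
hit=bot.servo_line([*p,89],rate=120,until_force=6); print("down",hit,bot.read_force())
a=.86; off=17
for a in list(np.arange(.86,0.02,-.12))+[0,-.03]:
    p,psi=P(a,off); 
    hit=bot.servo_line([*p,89],rate=70,rotation=ori(psi),until_force=10)
    print(round(a,2),hit,np.round(bot.read_force(),1))
    if hit: break
print(bot.read_eef_pos(),p,bot.read_t())
d=bot.read_camera("top"); pickle.dump(d,open("pics/top1.pkl","wb")); crop(d,215,160,415,310,4,"pics/top1c.png")
E
python3 bar.py
```

```text
down False [ 0.12763111 -0.25355181  0.07595077]
0.86 False [ 0.1  0.4 -0.1]
0.74 False [ 0.2 -0.1 -0.5]
0.62 False [ 0.5 -0.9 -0.7]
0.5 False [-0.3  0.   1. ]
0.38 False [-0.7 -0.4 -0.2]
0.26 False [0.3 0.3 0.2]
0.14 False [-0.3 -0.2  0.4]
0 False [-0.3 -0.1 -0.2]
-0.03 False [-6.6 -0.3  3.3]
[597.0172108   38.8129611   88.77302383] [598.56633351  38.85237132] 7.2583
```

```bash
ls pics/top1c.png
```

```text
pics/top1c.png
```

```bash
python3 - <<'E'
from cell import bot
from h import *
pose=(587.2,45.0,0.2204)
e=bot.read_eef_pos(); q=Ti(pose,e); print(q)
p=T(pose,q+[-20,0]); bot.servo_line([*p,89],rate=120); bot.servo_line([*p,140],rate=200)
p=T(pose,(-60,-20)); bot.goto([*p,230],ori(0.22))
d=bot.read_camera("wrist"); pickle.dump(d,open("pics/w2.pkl","wb")); cv2.imwrite("pics/w2.png",d["frame"][:,:,::-1])
for n,qq,z in [("stud",(25,-60),90),("pivot",(25,50),64),("post",(25,-16),86),("wing tips top",(25,-25),88),("c2",(-89,-124),54),("c3",(-89,124),54)]:
    print(n,proj(d,[*T(pose,qq),z]).round(1))
print(bot.read_t())
E
```

```text
[ 8.23399371 -8.16197078]
stud [271.8 325.8]
pivot [391.8 310.8]
post [322.3 323.4]
wing tips top [312.  324.6]
c2 [198.8 188.8]
c3 [481.1 188.8]
8.5917
```

View pics/w2.png

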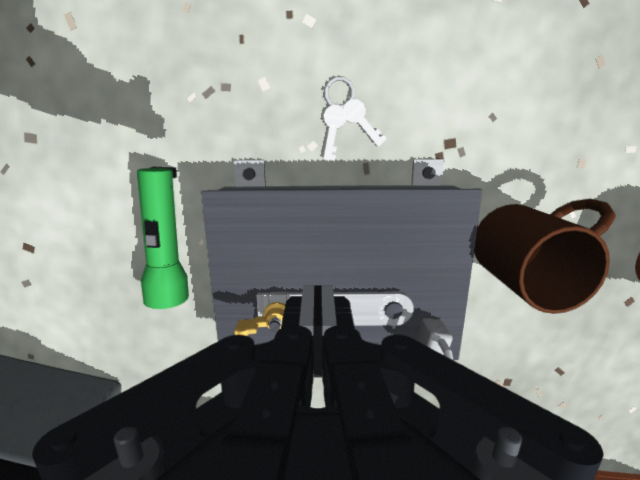

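The bar lies along box y through the stud, but the fingers cover the post and part of the nut. I'll check from the top and scene cameras with the arm moved aside.

```bash
python3 - <<'E'
from cell import bot
from h import *
pose=(587.2,45.0,0.2204)
p=T(pose,(-160,-70)); bot.goto([*p,230],ori(0.22))
d=bot.read_camera("top"); pickle.dump(d,open("pics/top2.pkl","wb")); crop(d,215,160,365,272,5,"pics/top2c.png")
d=bot.read_camera("wrist"); pickle.dump(d,open("pics/w3.pkl","wb")); x=260;y=300;crop(d,160,250,420,445,3,"pics/w3c.png")
for n,qq,z in [("stud",(25,-60),90),("pivot",(25,50),64),("post",(25,-16),86)]:
    print(n,(proj(d,[*T(pose,qq),z]).round(1)-[160,250])*3)
print(bot.read_t())
E
```

```text
stud [503.7 497.1]
pivot [817.8 435.6]
post [638.4 486.9]
9.2167
```

View pics/top2c.png

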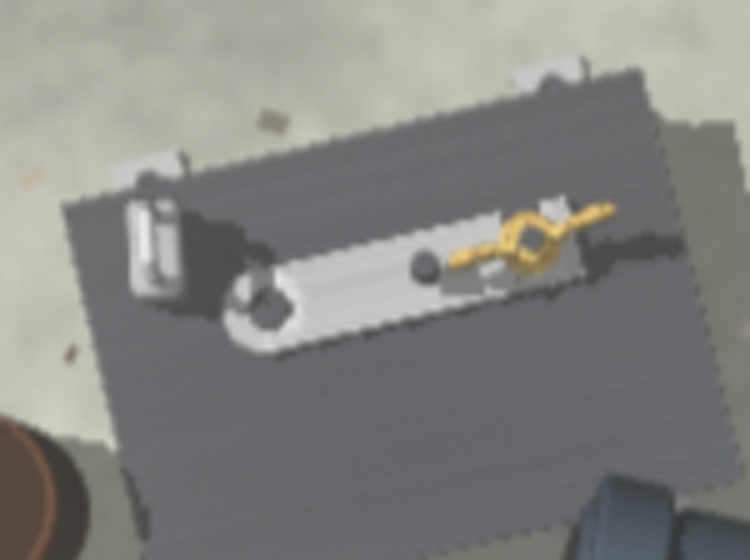

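View pics/w3c.png

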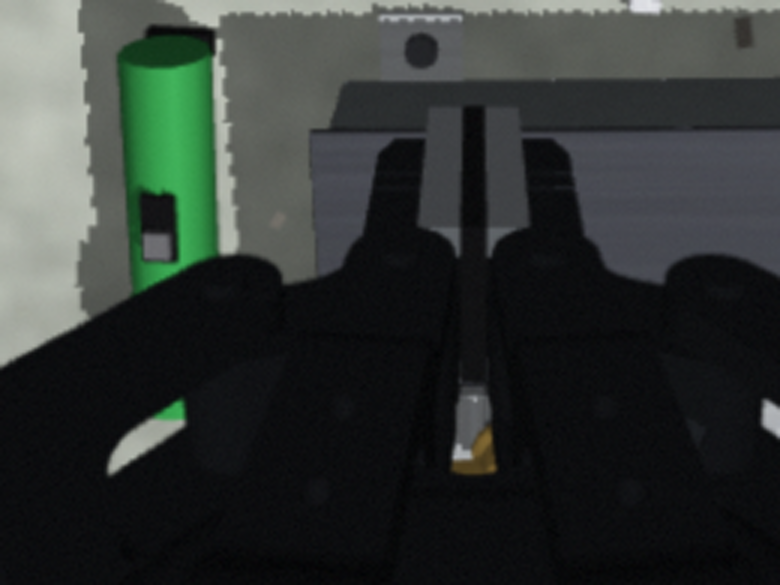

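Top crop: the bar is parallel to the lid edge, the stud sits in its notch, post at (427,267), wing ends at (453,262) and (612,210), nut hub at (532,240).

```bash
python3 - <<'E'
from h import *
d=pickle.load(open("pics/top2.pkl","rb"))
pose=(586.9,45.6,0.2204)
u=lambda x,y:(215+(x+.5)/5-.5,160+(y+.5)/5-.5)
L={n:Ti(pose,onplane(d,*u(*p),z)) for n,p,z in [("pivot",(271,308),64),("post",(427,267),86),("w1",(453,262),92),("w2",(612,210),92),("stud",(534,238),90),("fs1",(228,318),61)]}
print(L); v=L["w2"]-L["w1"]; print(np.arctan2(v[1],v[0])+np.pi)
v=L["post"]-[25,50]; print("bar a",np.arctan2(-v[0],-v[1]))
E
```

```text
{'pivot': array([24.710561  , 49.04288779]), 'post': array([ 23.38976258, -16.43502942]), 'w1': array([ 22.11423622, -26.8542173 ]), 'w2': array([ 27.89187361, -93.61062539]), 'stud': array([ 24.3638391, -60.7131441]), 'fs1': array([25.15842612, 67.22325103])}
1.6571292515567324
bar a 0.024233032280670478
```

```bash
cat > nut.py <<'E'
from cell import bot
from h import *
import sys
pose=(587.0,45.3,0.2204)
def F(w,n,s=30):  # wing angle deg, normal offset ccw
    w=np.radians(w);c=np.array([np.cos(w),np.sin(w)]);m=np.array([-c[1],c[0]])
    ps=w+np.pi/2+pose[2]
    return T(pose,np.array([25,-60])+s*c+n*m),ps
def stroke(w0,w1,z=92,fmax=12,n=13.5):
    p,ps=F(w0,24); bot.goto([*p,135],ori(ps))
    print("dn",bot.servo_line([*p,z],rate=120,until_force=6))
    k=int(np.ceil((w0-w1)/15)); hit=False
    for w in [w0]+list(np.linspace(w0,w1,k+1)[1:]):
        p,ps=F(w,n); hit=bot.servo_line([*p,z],rate=40,rotation=ori(ps),until_force=fmax)
        print(round(w),hit,np.round(bot.read_force(),1),flush=True)
        if hit: break
    p,ps=F(w,n+7); bot.servo_line([*p,z],rate=60,rotation=None)
    bot.servo_line([*p,135],rate=200); print(bot.read_t())
if __name__=="__main__":
    stroke(float(sys.argv[1]),float(sys.argv[2]))
    d=bot.read_camera("top"); crop(d,215,160,365,272,5,f"pics/n{sys.argv[3]}.png")
E
python3 nut.py -85 -255 1
```

```text
dn False
-85 False [ 0.6  0.2 -0.1]
-99 False [-0.7 -0.2  0.2]
-113 False [ 0.8 -0.8 -0.3]
-128 False [-1.1  0.6 -0.2]
-142 False [-0.6 -0.3  0.8]
-156 False [ 1.3 -0.6  0.6]
-170 False [ 0.2 -0.7  0.6]
-184 False [-0.   0.6 -0.4]
-198 False [-0.  -0.1 -0.1]
-212 False [0.6 0.2 0.7]
-227 False [-0.3  0.2 -0.5]
-241 False [ 0.3  0.4 -0.3]
-255 False [-0.3  0.1  0.4]
16.4917
```

```bash
ls pics
```

```text
n1.png
scene0.pkl
scene0.png
top0.pkl
top0.png
top1.pkl
top1c.png
top2.pkl
top2c.png
topc.png
w1.pkl
w1.png
w2.pkl
w2.png
w3.pkl
w3c.png
wrist0.pkl
wrist0.png
```

View pics/n1.png

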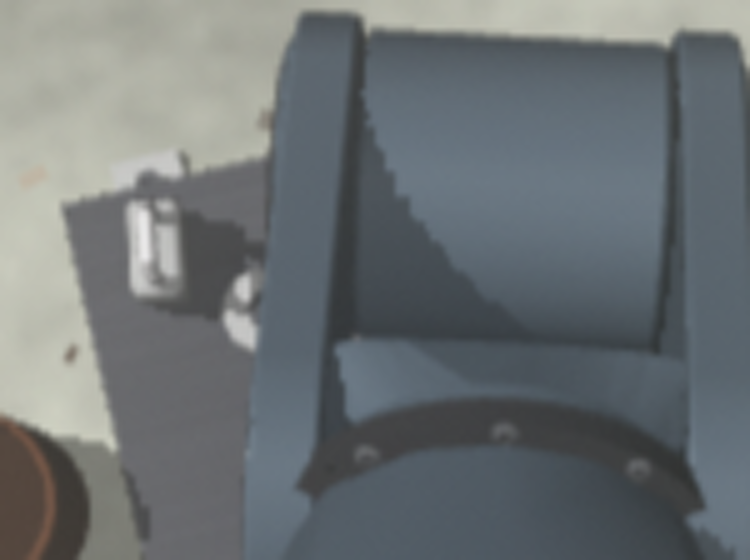

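The arm hides the nut here, so I'll step aside and look.

```bash
cat > look.py <<'E'
from cell import bot
from h import *
import sys
pose=(587.2,45.0,0.2204)
p=T(pose,(-160,-70)); bot.goto([*p,230],ori(-0.6))
d=bot.read_camera("top"); pickle.dump(d,open(f"pics/{sys.argv[1]}.pkl","wb")); crop(d,215,160,365,272,5,f"pics/{sys.argv[1]}.png")
print(bot.read_t())
E
python3 look.py l1
```

```text
18.5167
```

View pics/l1.png

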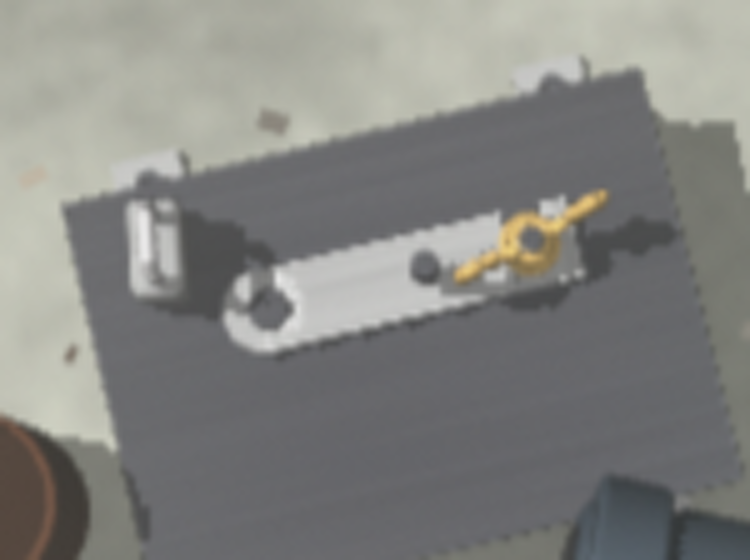

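Wing ends are at (460,275) and (602,196), about 105° as predicted, so the stroke worked. Post and bar haven't moved. Next are strokes 2 and 3.

```bash
python3 - <<'E'
from nut import *
stroke(-75,-255,z=91.5)
stroke(-75,-190,z=90.5,fmax=8)
E
python3 look.py l2
```

```text
dn False
-75 False [ 0.8  0.6 -0.7]
-90 False [ 0.  -0.2 -0.2]
-105 False [-0.3 -0.8 -0.7]
-120 False [-0.7 -0.8 -0.6]
-135 False [0.4 0.4 0.4]
-150 False [0.4 0.4 0.1]
-165 False [-0.6  0.3 -0.3]
-180 False [ 0.1 -0.2 -0.2]
-195 False [-0.1  0.2  0.3]
-210 False [ 0.3 -0.1  0.5]
-225 False [0.3 1.  0.3]
-240 False [ 0.9 -0.8  0.1]
-255 False [-0.1 -0.4  0.6]
25.9083
dn False
-75 False [ 0.1 -0.8  0.2]
-89 False [ 0.6 -0.2  0.1]
-104 False [ 0.7  0.6 -0.6]
-118 False [ 0.3  0.5 -0.4]
-132 False [-0.5  0.4  0.5]
-147 False [ 0.8  0.1 -0.1]
-161 False [-0.2 -0.4  0.4]
-176 False [0.3 0.2 0. ]
-190 True [ 0.9 -8.9  0.4]
33.2167
34.2
```

View pics/l2.png

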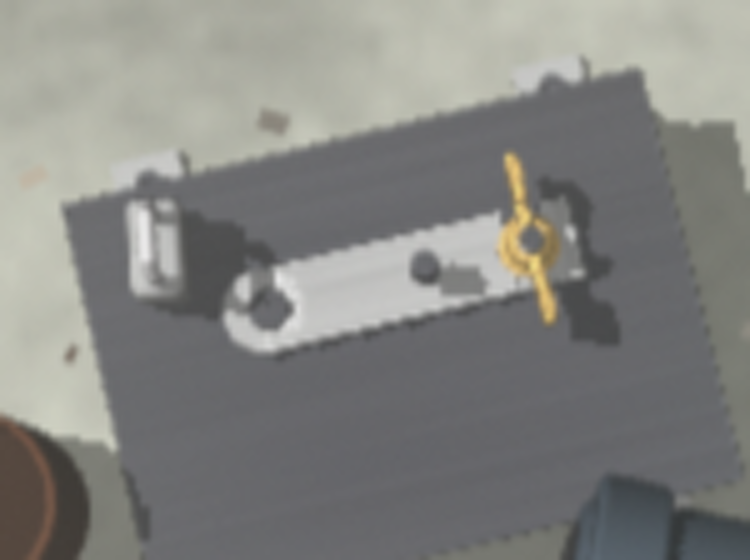

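The wings now run from (511,157) to (548,320), parallel to the box's x axis within about 0.02 rad. The last stroke met a hard stop at 8.9 N, and the bar and bystanders are unmoved. The gripper is high in free air, so I'm handing in.

```bash
python3 - <<'E'
from cell import bot
import numpy as np
print(np.round(bot.read_force(),1),bot.read_eef_pos(),bot.read_t())
bot.close_job()
E
```

```text
[ 0.9 -0.7  0. ] [446.74004723 -58.20997381 229.35342801] 34.2
the job is handed in; nothing more can be done
```

The keeper bar is shut and the wing nut is screwed home, and I handed the job in at 34.2 s of the 67 s allowed. No verdict is reported.

- **Bar:** I swung it shut by pushing its post with the side of the closed fingertips until it met its stop at about 7 N. From the top camera it measures about 0.02 rad from closed (limit 0.06).
- **Nut:** I measured it about 7.94 rad open and turned it down in three clockwise strokes of about 170°, 180° and 105°. The last stroke ended against the stop at 8.9 N. The final picture shows the wings along the box's x axis within about 0.02 rad (limit 0.3).
- **Other things:** the bar was unmoved, and so were the padlock and the part of the mug in that last crop. I did not check the torch, keys, driver, tin or pot in a picture after the nut strokes, but no unexpected contact forces showed. The gripper finished in free air at a TCP height of about 230 mm.

No check failed or disagreed.

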